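Find the heavy side of the wheel by feel and hold it down

ROBOT

A 6-joint arm with a two-finger parallel gripper is mounted at the origin on the work surface. World frame = base frame: x ahead of the robot, y to its left, z up, the work surface at z = 0. Lengths are in mm, angles in rad, forces in N, time in s.
With the tool pointing down it reaches from about 350 to 975 mm from the base axis. Payload 7.1 kg.
Tool frame: the origin (TCP) lies on the centre line of the jaws, within the pads' length; the fingertips stand 14 mm ahead of it and the grasp point (between the pads) lies 5 mm behind it; x points along the fingers, z is the direction in which the jaws open and shut, and the axes are right-handed (so a half turn about x gives the same grasp; the last joint's range is limited). The gripper opens to 88 mm and grips with 3 to 60 N. Pads are 20 mm wide; open, the fingers measure 115 mm over their backs; the gripper's body (75 mm by 178 mm) begins 61 mm behind the grasp point.
Start: joints at [1.09, 0.423, 1.63, -0, 1.089, -0.019], TCP at [278.443, 559.531, 236.675] pointing down, gripper open.
Joint ranges: [-3, 3], [-0.9, 2.11], [0.09, 2.58], [-1.31, 4.45], [0.11, 2.69], [-2.54, 2.54]. Speed limits (rad/s): [2.39, 2.39, 3.01, 3.14, 3.14, 3.14].

INTERFACE

Orientations are given as a rotation vector (axis times angle).
In Python, from workcell import ctrl gives the robot as it stands.
- The arm moves only by the tool servo_tool, never from a script. Its argument "plan" is a list that holds one entry, the list of rows, each a list of 7 numbers: the shift along the tool's x, y, z in cm, then the turn, a rotation vector about the tool's x, y, z in rad, then the finger opening in cm, from 0 to 8.78. A call has 1 to 8 rows; each row is the pose to reach, as a shift and turn from the pose commanded when the call began, along the tool's axes at that moment; what a row does not reach only later rows make up. A row lasts 1/12 s, in which the tool goes at most 41.7 mm and 7.16 degrees, less where a joint would pass 70% of its speed; a pose out of reach is approached as far as the arm can. A call with a gripper value outside its range is refused whole. The fingers move at their own pace and stop on an object; the grip force is fixed at half the most. Time passes only in rows, so rows that repeat a pose let the fingers close. It gives the time, the measured TCP pose, the force and the opening at its end, in the units of the state.
- ctrl.get_obs(): the state, without advancing time (a new reading comes with each control period).
- ctrl.get_image(name): name is "scene" or "top" or "wrist"; returns the picture (384x512x3 uint8, red, green, blue); there is no depth.
- ctrl.calibration(name): a dict with "K" (3x3 intrinsics, pixels), "dist" ([k1, k2, p1, p2, k3] as OpenCV has them; the pictures are not rectified), "view" (4x4, takes a point from world to camera coordinates). Camera axes: x right, y up, looking along -z (the intrinsics and any distortion apply to the point x, -y, -z); pixel columns grow to the right and rows downward; lengths in mm; the calibration is good to about 2 mm. A picture is of the moment at which its call begins: read the wrist's pose just before it. calibration takes no time and is no camera call; for the wrist camera it gives the pose at the moment of the call.
- ctrl.close_job(): hands the job in, once; it reports no verdict.
The state is a dict: "t": time; "qpos": joint angles; "qvel": joint speeds; "joint_torque": joint torques, N m; "ee_pos": TCP position; "orientation": TCP orientation; "ft_force": force on the tool from outside, world axes, zero at the start; "moment": the same for the moment, N m; "width": finger opening in mm.
Only numpy, scipy, OpenCV 4.12 (cv2) and the standard library are available. Lean on these libraries where they do the work, as an engineer would, in place of code of your own. Each camera call takes 0.05 s, during which the arm holds its last target.

TASK

One side of the wheel on the balancing stand is heavier, and nothing shows which: take the wheel by its red crank handle, turn it round and feel where the weight pulls, then turn the heavy side straight down so that its place can be marked. Squeeze the thin handle gently (no more than about 40 N per finger), and leave everything else on the bench where it is. Finish still gripping the handle, with the wheel held still and its heavy side at the bottom; do not let go.

Things in the scene. Friction and masses are not known exactly. Their poses are not given: they have to be found in the camera images.
- stand: Fixed grey balancing stand, base 200 x 150 x 14 mm, with a wheel on a level axle 170 mm above the bench. Origin on the bench below the wheel's centre; z up; y along the axle from wheel to pillar (pillar at y 45 to 115 mm); the crank handle sticks out to -y. Turned about the vertical from run to run.
- axle (a point): Wheel centre on the axle line, axes as the stand's. The greased bearing is stiff: it resists turning with 0.40 N m either way and holds the wheel wherever it is left, so feel while turning slowly. The hidden weight adds at most about 0.3 N m: hindering as it rises, helping as it sinks. The wheel turns without end either way.
- wheel: Upright blue disc, 160 mm across, 36 mm thick. Origin at its centre; y = the axle, towards the pillar; x points from the centre to the crank pin, 55 mm off centre. Evenly balanced (handle included) but for a slug sealed inside, 0.6 kg, 50 mm off centre, whose place relative to the handle is hidden and differs each run; it starts at least 1.2 rad away from the bottom.
- boss (a point): Outer end of the small steel boss (18 mm across, 12 mm high) on the handle side of the wheel, 55 mm off centre opposite the handle, whose weight it balances.
- handle: Red crank handle, 18 mm across, 60 mm long, level, parallel to the axle; a thin sleeve that spins freely on its pin, so a hand keeps its orientation as the wheel turns. Origin at its middle, 55 mm off the axle line, 70 mm out from the wheel's face (88 mm from its mid-plane). Circles between 115 and 225 mm above the bench. Spoilt when the finger forces on it pass 120 N in all.
- flask: Bystander: steel vacuum flask, 68 mm across, 235 mm tall, loose; origin under its centre
- solvent_can: Bystander: blue and red tin with a white cap, 75 x 130 x 210 mm, loose; origin under its centre
- tape_roll: Bystander: roll of white tape lying flat, 96 mm across, 25 mm high, loose; origin under its centre
- carton: Bystander: flat cardboard carton, 160 x 220 x 60 mm, loose; origin under its centre
- screw_box_green: Bystander: small black and green box of screws, 60 x 100 x 40 mm, loose; origin under its centre
- screw_box_yellow: Bystander: small black and yellow box of screws, 60 x 100 x 40 mm, loose; origin under its centre
- wrench: Bystander: steel wrench lying flat, loose; origin under its middle

How it is judged:
By the outcome, as a careful person would: the job done as asked, in the order asked, and still so for the second after the job is handed in, while the arm keeps its last pose, push and grip.
It also fails if it takes over 72 s, if anything falls off the work surface, if the arm or the gripper's body presses on something with over 40 N, if the wrist force passes 120 N, or if a joint passes its speed limit or range.

## Working session

There is one attempt and no reset: what is moved stays moved. The work goes in short steps, Python scripts to look and compute and a tool call to move; the robot and the scene stay as the last step left them, time stands still between calls to the robot, and variables do not carry over. Pictures are saved under pics/ and viewed, and the job is handed in when it is done.

Besides the shell and the picture viewer there is one more tool, called after "Request:" by a JSON object that holds its "api" and its "payload", one argument or row to a line. servo_tool: Moves the arm, as the interface text tells. Its arguments: {"type":"object","properties":{"plan":{"type":"array","items":{"type":"array","items":{"type":"array","items":{"type":"number"}}}}},"required":["plan"]}

```bash
ls; mkdir -p pics; python3 - <<'E'
from workcell import ctrl
import cv2
for k,v in ctrl.get_obs().items(): print(k,v)
for n in ("scene","top","wrist"):
    cv2.imwrite(f"pics/{n}0.png",ctrl.get_image(n)[:,:,::-1])
    c=ctrl.calibration(n); print(n,c)
E
```

```text
pics
t 0.0
qpos [ 1.08999140e+00  4.23863417e-01  1.63067439e+00 -1.42729256e-05
  1.08862025e+00 -1.90293813e-02]
qvel [-0.00159315  0.00054126  0.0002436   0.00035912 -0.0002527   0.00024403]
joint_torque [-2.80060689e-03 -5.44651401e+01 -2.73662299e+01  6.43916032e-02
  2.26507190e-02 -5.87328373e-05]
ee_pos [278.21001278 559.06498601 235.89372737]
orientation [-0.86353304  1.39432217  0.86220623]
ft_force [-3.63227980e-02  4.31149420e-04 -9.25095919e-01]
moment [ 0.01383226 -0.02206371  0.03166042]
width 87.86190431809862
scene {'K': array([[351.67064993,   0.        , 255.42852635],
       [  0.        , 351.67064993, 196.65348366],
       [  0.        ,   0.        ,   1.        ]]), 'dist': array([-0.02321595,  0.        ,  0.        ,  0.        ,  0.        ]), 'view': array([[-7.85887239e-01,  6.17977487e-01,  2.20244014e-02,
         4.01406945e+02],
       [-3.96734660e-01, -5.31210918e-01,  7.48609759e-01,
         1.18712323e+02],
       [ 4.74323580e-01,  5.79585013e-01,  6.62644969e-01,
        -1.63490762e+03],
       [ 0.00000000e+00,  0.00000000e+00,  0.00000000e+0
[... 521 characters left out ...]
30471411e+03],
       [ 0.00000000e+00,  0.00000000e+00,  0.00000000e+00,
         1.00000000e+00]])}
wrist {'K': array([[271.88641511,   0.        , 253.31786412],
       [  0.        , 271.88641511, 195.46279922],
       [  0.        ,   0.        ,   1.        ]]), 'dist': array([-0.01235803,  0.        ,  0.        ,  0.        ,  0.        ]), 'view': array([[ 4.46024989e-01,  8.95019257e-01, -1.49648543e-03,
        -6.24672423e+02],
       [-8.61455500e-01,  4.28843988e-01, -2.72005985e-01,
         3.34276868e+01],
       [-2.42808836e-01,  1.22610622e-01,  9.62294396e-01,
        -3.91548331e+02],
       [ 0.00000000e+00,  0.00000000e+00,  0.00000000e+00,
         1.00000000e+00]])}
```

View pics/scene0.png

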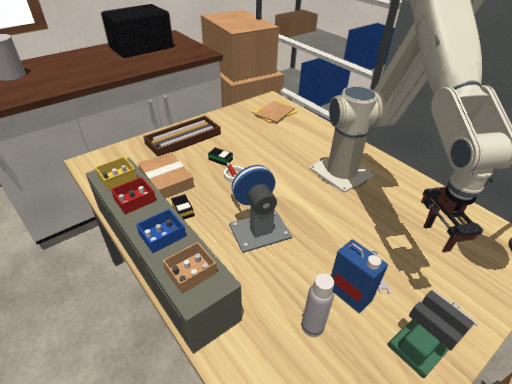

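View pics/top0.png

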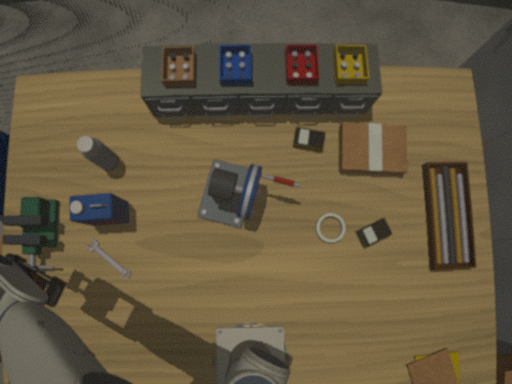

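View pics/wrist0.png

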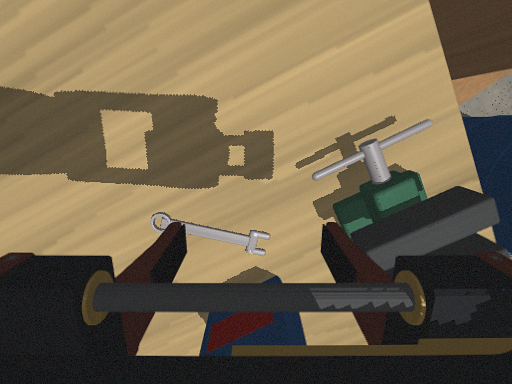

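```bash
python3 - <<'E'
import cv2,numpy as np
a=cv2.imread("pics/top0.png")[140:250,180:320]; cv2.imwrite("pics/topz.png",cv2.resize(a,None,fx=5.5,fy=5.4,interpolation=cv2.INTER_CUBIC))
a=cv2.imread("pics/scene0.png")[140:260,200:320]; cv2.imwrite("pics/scenez.png",cv2.resize(a,None,fx=5,fy=5,interpolation=cv2.INTER_CUBIC))
E
```

```text
(no output)
```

View pics/topz.png

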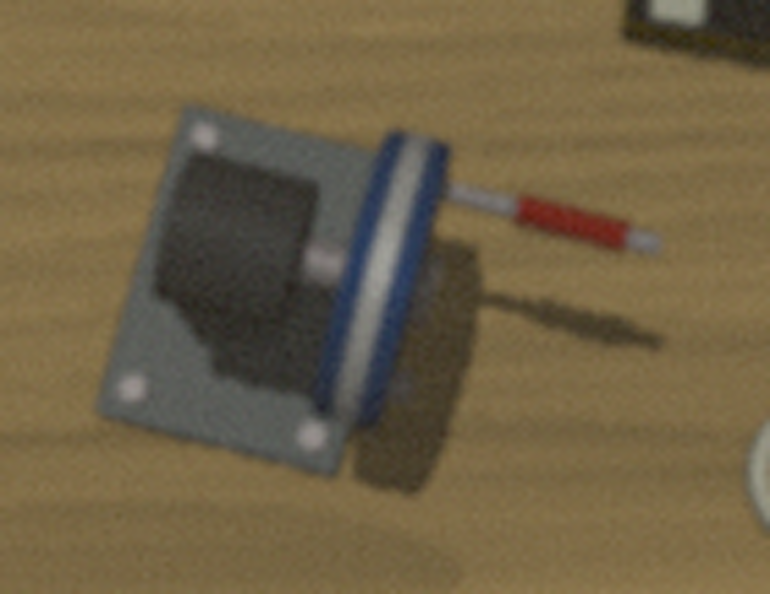

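View pics/scenez.png

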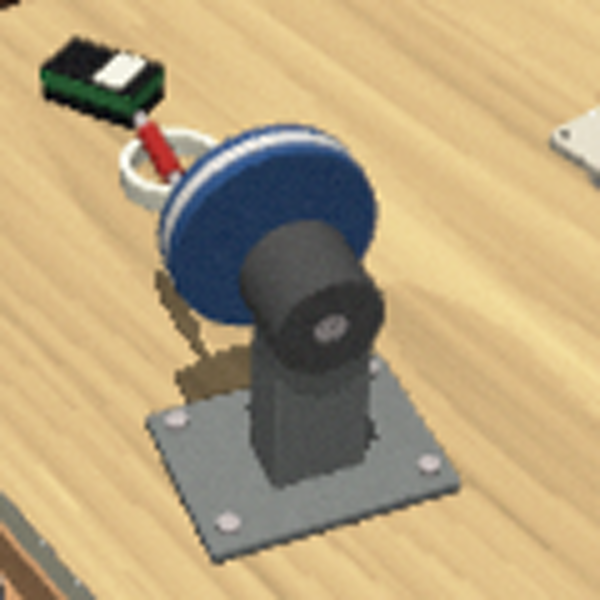

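```bash
cat > h.py <<'E'
import numpy as np,cv2
from workcell import ctrl
def ray(n,p,c=None):
    c=c or ctrl.calibration(n); u=cv2.undistortPoints(np.array([[p]],float),c["K"],c["dist"])[0,0]
    R=c["view"][:3,:3];t=c["view"][:3,3]
    d=R.T@np.array([u[0],-u[1],-1.]); return -R.T@t,d/np.linalg.norm(d)
def onz(n,p,z):
    o,d=ray(n,p); return o+d*(z-o[2])/d[2]
def tri(rs):
    A=np.zeros((3,3));b=np.zeros(3)
    for o,d in rs:
        P=np.eye(3)-np.outer(d,d);A+=P;b+=P@o
    x=np.linalg.solve(A,b); return x,[float(np.linalg.norm((np.eye(3)-np.outer(d,d))@(x-o))) for o,d in rs]
def proj(n,X):
    c=ctrl.calibration(n);q=c["view"][:3,:3]@X+c["view"][:3,3]
    p=cv2.projectPoints(np.array([[q[0],-q[1],-q[2]]]),np.zeros(3),np.zeros(3),c["K"],c["dist"])[0]
    return p.ravel()
E
python3 - <<'E'
from h import *
T=lambda x,y:(180+x/5.5-.4,140+y/5.4-.4); S=lambda x,y:(200+x/5-.4,140+y/5-.4)
np.set_printoptions(precision=1,suppress=True)
for n,f,ps in(("top",T,[(190,108),(100,410),(335,474)]),("scene",S,[(148,418),(222,557),(460,488)])):
    P=[onz(n,f(*p),14) for p in ps]; print(n,P,[np.linalg.norm(P[i+1]-P[i]) for i in (0,1)],np.arctan2(*(P[1]-P[0])[1::-1]),np.arctan2(*(P[2]-P[1])[1::-1]))
a=tri([ray("top",T(518,206)),ray("scene",S(180,178))]);b=tri([ray("top",T(628,237)),ray("scene",S(142,124))])
print(a,b,np.linalg.norm(a[0]-b[0]))
E
```

```text
top [array([653.3, 108.6,  14. ]), array([467.7, 163.1,  14. ]), array([426.7,  24.6,  14. ])] [np.float64(193.42743130374532), np.float64(144.5235721199242)] 2.855642731155853 -1.8583213355693502
scene [array([618.1, -26.8,  14. ]), array([654.9, 117.1,  14. ]), array([475.2, 170.9,  14. ])] [np.float64(148.5546574155246), np.float64(187.58277611332795)] 1.3203947827991107 2.85085095002131
(array([553.8, -73.7, 188.5]), [2.5036740410755884, 2.5036740410756466]) (array([ 539.2, -133.9,  194.1]), [2.9030002756145343, 2.903000275614636]) 62.21829536303049
```

```bash
cat >> h.py <<'E'
from scipy.spatial.transform import Rotation as Ro
np.set_printoptions(precision=3,suppress=True)
YAW=1.29
ys=np.array([np.cos(YAW),np.sin(YAW),0]);xs=np.array([ys[1],-ys[0],0])
def Rdes(s):
    x=np.array([0,0,-1.]);z=s*xs;return np.c_[x,np.cross(z,x),z]
def go(p,R,o=None):
    o=o or ctrl.get_obs(); R0=Ro.from_rotvec(o["orientation"]).as_matrix()
    return R0.T@(np.array(p)-o["ee_pos"])/10, Ro.from_matrix(R0.T@R).as_rotvec()
E
python3 - <<'E'
from h import *
o=ctrl.get_obs(); print(Ro.from_rotvec(o["orientation"]).as_matrix())
for s in (1,-1): print(s,go([546.5,-103.8,400],Rdes(s)))
E
```

```text
[[-0.    -0.895  0.446]
 [-0.001  0.446  0.895]
 [-1.    -0.    -0.001]]
1 (array([-16.336, -53.554, -47.424]), array([ 1.39 , -0.001,  0.001]))
-1 (array([-16.336, -53.554, -47.424]), array([-1.752, -0.001, -0.001]))
```

Request:
{"api": "servo_tool", "payload": {
  "plan": [
    [[-8,0,0,0,0,0,8.78],[-16.3,0,0,0,0,0,8.78],[-16.3,0,0,0,0,0,8.78],[-16.3,0,0,0,0,0,8.78],[-16.3,-53.6,-47.4,1.39,0,0,8.78],[-16.3,-53.6,-47.4,1.39,0,0,8.78],[-16.3,-53.6,-47.4,1.39,0,0,8.78],[-16.3,-53.6,-47.4,1.39,0,0,8.78]]
  ]
}}

```text
t: 0.82
ee_pos: [341.0, 403.4, 399.6]
orientation: [-0.473, 1.519, 0.473]
ft_force: [0.2, 0.4, 0.6]
width: 88.1
```

```bash
python3 - <<'E'
from h import *
o=ctrl.get_obs(); print(o["t"],o["ee_pos"],o["ft_force"],o["qpos"]); print(go([546.5,-103.8,400],Rdes(1)))
E
```

```text
0.8167 [340.998 403.399 399.568] [0.211 0.395 0.592] [ 0.847  0.124  1.655 -0.     1.363  0.243]
(array([ -0.036, -53.418, -11.888]), array([ 0.885, -0.   ,  0.   ]))
```

Request:
{"api": "servo_tool", "payload": {
  "plan": [
    [[0,-53.4,-11.9,0.885,0,0,8.78],[0,-53.4,-11.9,0.885,0,0,8.78],[0,-53.4,-11.9,0.885,0,0,8.78],[0,-53.4,-11.9,0.885,0,0,8.78],[0,-53.4,-11.9,0.885,0,0,8.78],[0,-53.4,-11.9,0.885,0,0,8.78],[0,-53.4,-11.9,0.885,0,0,8.78],[0,-53.4,-11.9,0.885,0,0,8.78]]
  ]
}}

```text
t: 1.48
ee_pos: [467.8, 94.7, 399.8]
orientation: [0.222, 1.559, -0.222]
ft_force: [1.1, 0.5, -0.0]
width: 87.8
```

```bash
python3 - <<'E'
from h import *
o=ctrl.get_obs(); print(o["t"],o["ee_pos"],o["ft_force"],o["qpos"]); print(go([546.5,-103.8,400],Rdes(1)))
E
```

```text
1.4833 [467.804  94.683 399.75 ] [ 1.115  0.452 -0.034] [0.175 0.036 1.751 0.    1.354 0.457]
(array([ -0.025, -16.866,  13.092]), array([-0.002,  0.   , -0.   ]))
```

Request:
{"api": "servo_tool", "payload": {
  "plan": [
    [[0,-16.9,13.1,0,0,0,8.78],[0,-16.9,13.1,0,0,0,8.78],[0,-16.9,13.1,0,0,0,8.78],[0,-16.9,13.1,0,0,0,8.78],[0,-16.9,13.1,0,0,0,8.78],[0,-16.9,13.1,0,0,0,8.78],[0,-16.9,13.1,0,0,0,8.78],[0,-16.9,13.1,0,0,0,8.78]]
  ]
}}

```text
t: 2.15
ee_pos: [547.2, -101.5, 399.1]
orientation: [0.218, 1.561, -0.217]
ft_force: [0.8, 0.9, -0.1]
width: 87.8
```

```bash
python3 - <<'E'
from h import *
o=ctrl.get_obs(); print(o["t"],o["ee_pos"],o["ft_force"],o["moment"]); print(go([546.5,-103.8,400],Rdes(1)))
c=ctrl.calibration("wrist");print(c["view"])
cv2.imwrite("pics/wrist1.png",ctrl.get_image("wrist")[:,:,::-1])
E
```

```text
2.15 [ 547.223 -101.46   399.092] [ 0.818  0.896 -0.063] [-0.07   0.006  0.011]
(array([-0.091, -0.245, -0.006]), array([ 0.004, -0.001, -0.   ]))
[[   0.962   -0.274   -0.001 -554.005]
 [   0.263    0.926   -0.272   26.825]
 [   0.076    0.261    0.962 -562.718]
 [   0.       0.       0.       1.   ]]
```

View pics/wrist1.png

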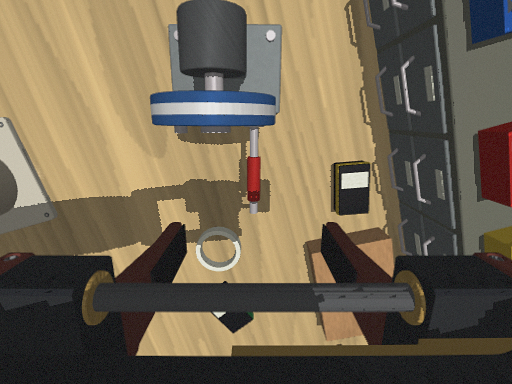

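```bash
python3 - <<'E'
from h import *
def red(f,r):
    a=cv2.imread(f).astype(int);m=(a[:,:,2]>90)&(a[:,:,1]<a[:,:,2]*.45)&(a[:,:,0]<a[:,:,2]*.5)
    q=np.argwhere(m)[:,::-1].astype(float); q=q[(q[:,0]>r[0])&(q[:,0]<r[1])&(q[:,1]>r[2])&(q[:,1]<r[3])]
    c=q.mean(0);u,s,v=np.linalg.svd(q-c,full_matrices=False);t=(q-c)@v[0]
    L=s[0]*np.sqrt(12/len(q))/2
    return c,c-v[0]*L,c+v[0]*L,len(q)
W=red("pics/wrist1.png",(230,280,140,220));T=red("pics/top0.png",(260,310,165,200));S=red("pics/scene0.png",(215,245,155,185))
print(W,T,S)
cw=ctrl.calibration("wrist")
def srt(e): return e
# near-wheel ends: wrist smaller v, top smaller u, scene larger v
w=sorted(W[1:3],key=lambda p:p[1]);t=sorted(T[1:3],key=lambda p:p[0]);s=sorted(S[1:3],key=lambda p:-p[1])
for i in (0,1):
    print(tri([ray("wrist",w[i]),ray("top",t[i]),ray("scene",s[i])]),tri([ray("wrist",w[i]),ray("top",t[i])]))
print(tri([ray("wrist",W[0]),ray("top",T[0]),ray("scene",S[0])]))
b=cv2.imread("pics/wrist1.png").astype(int)[70:140,130:300]
m=(b[:,:,0]>b[:,:,2]*1.6)&(b[:,:,0]>60)
q=np.argwhere(m);print(q.min(0)+[70,130],q.max(0)+[70,130])
for u in (155,175,200,225,250,270):
    k=q[q[:,1]==u-130][:,0]; print(u,k.min()+70,k.max()+70)
for u,v in ((150,107),(275.5,107)):
    print(onz("wrist",(u,v),170))
E
```

```text
(array([253.113, 174.481]), array([253.321, 156.52 ]), array([252.905, 192.442]), 451) (array([283.203, 180.75 ]), array([274.22 , 178.156]), array([292.186, 183.344]), 64) (array([231.231, 169.615]), array([228.723, 165.214]), array([233.739, 174.017]), 39)
(array([555.01 , -76.234, 191.722]), [1.4738456177194053, 1.1312974897363715, 1.8909316947646886]) (array([554.727, -76.135, 186.194]), [0.6709403806127772, 0.6709403806127663])
(array([ 540.461, -125.754,  194.181]), [4.757767492419474, 3.3718221200410428, 4.115926783188248]) (array([ 540.309, -128.273,  172.063]), [1.841074292603555, 1.8410742926037549])
(array([ 547.782, -100.792,  192.917]), [3.2537036919843785, 2.371587210069838, 2.9220458780250933])
[ 90 151] [125 274]
155 94 124
175 91 125
200 90 125
225 91 125
250 92 125
270 95 124
[439.888  23.2   170.   ]
[600.145 -22.45  170.   ]
```

Request:
{"api": "servo_tool", "payload": {
  "plan": [
    [[4,0,0,0,0,0,8.78],[8,0.1,0,0,0,0,8.78],[12,0.2,0,0,0,0,8.78],[15,0.2,0,0,0,0,8.78],[18,0.2,0,0,0,0,8.78],[20,0.2,0,0,0,0,8.78],[21.4,0.2,0,0,0,0,8.78],[21.4,0.2,0,0,0,0,8.78]]
  ]
}}

```text
t: 2.87
ee_pos: [545.9, -97.4, 183.0]
orientation: [0.215, 1.566, -0.215]
ft_force: [-1.1, -0.1, -1.1]
width: 87.6
```

```bash
python3 - <<'E'
from h import *
o=ctrl.get_obs(); print(o["t"],o["ee_pos"],o["ft_force"],o["moment"])
cv2.imwrite("pics/wrist2.png",ctrl.get_image("wrist")[:,:,::-1])
a=ctrl.get_image("top")[:,:,::-1][120:260,180:380];cv2.imwrite("pics/top2.png",cv2.resize(a,None,fx=4,fy=4))
E
```

```text
2.8667 [545.891 -97.383 182.997] [-1.117 -0.064 -1.142] [-0.024  0.076  0.045]
```

View pics/wrist2.png

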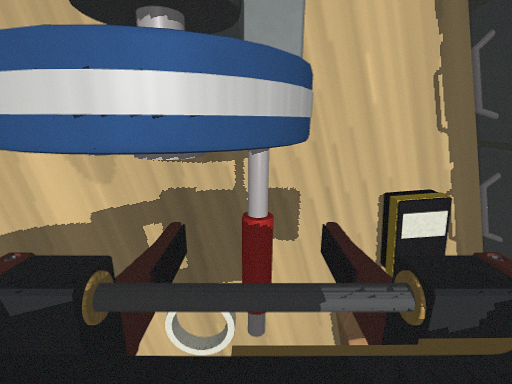

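```bash
python3 - <<'E'
from h import *
o=ctrl.get_obs();R=Ro.from_rotvec(o["orientation"]).as_matrix();g=o["ee_pos"]-5*R[:,0]
print(o["ee_pos"],g,proj("wrist",g))
for z in (185,191,197): print(z,onz("wrist",(258,213),z),onz("wrist",(258,312),z), onz("wrist",(258,213),z)@ys,onz("wrist",(258,312),z)@ys,onz("wrist",(258,262),z)@xs,g@ys,g@xs)
E
```

```text
[548.044 -98.288 186.056] [548.046 -98.29  191.056] [252.484 251.7  ]
185 [557.055 -78.18  185.   ] [ 538.781 -144.233  185.   ] 79.25337454719339 10.723236611766632 557.2504304890354 57.43483025920059 553.8197410030704
191 [557.529 -76.108 191.   ] [ 539.986 -139.517  191.   ] 81.3757465041102 15.588709962405723 557.1172237893247 57.43483025920059 553.8197410030704
197 [558.002 -74.035 197.   ] [ 541.191 -134.801  197.   ] 83.49811846102702 20.454183313044815 556.9840170896142 57.43483025920059 553.8197410030704
```

Request:
{"api": "servo_tool", "payload": {
  "plan": [
    [[0,-0.5,0.3,0,0,0,8.78],[0,-0.5,0.3,0,0,0,6],[0,-0.5,0.3,0,0,0,4],[0,-0.5,0.3,0,0,0,3],[0,-0.5,0.3,0,0,0,2],[0,-0.5,0.3,0,0,0,1.2],[0,-0.5,0.3,0,0,0,1.2],[0,-0.5,0.3,0,0,0,1.2]]
  ]
}}

```text
t: 3.63
ee_pos: [549.7, -105.3, 185.7]
orientation: [0.217, 1.56, -0.217]
ft_force: [-0.2, -0.3, -0.5]
width: 44.6
```

```bash
python3 - <<'E'
from h import *
o=ctrl.get_obs(); print(o["t"],o["ee_pos"],o["ft_force"],o["moment"],o["width"])
E
```

```text
3.6333 [ 549.714 -105.316  185.719] [-0.187 -0.266 -0.53 ] [-0.033  0.089  0.027] 44.64579114490444
```

Request:
{"api": "servo_tool", "payload": {
  "plan": [
    [[0,0,0,0,0,0,1.2],[0,0,0,0,0,0,1.2],[0,0,0,0,0,0,1.2],[0,0,0,0,0,0,1.2],[0,0,0,0,0,0,1.2],[0,0,0,0,0,0,1.2],[0,0,0,0,0,0,1.2],[0,0,0,0,0,0,1.2]]
  ]
}}

```text
t: 4.3
ee_pos: [546.2, -104.3, 184.5]
orientation: [0.218, 1.568, -0.216]
ft_force: [-9.7, 3.7, 3.2]
width: 17.2
```

```bash
python3 - <<'E'
from h import *
o=ctrl.get_obs(); print(o["t"],o["ee_pos"],o["ft_force"],o["moment"],o["width"])
E
```

```text
4.3 [ 546.233 -104.298  184.504] [-9.736  3.651  3.21 ] [ 0.447  1.6   -0.043] 17.175989293463623
```

```bash
cat > g.py <<'E'
from h import *
import json,sys,os
# usage: g.py start_deg end_deg n  -> logs obs, prints rows from saved cmd
S="st.json"; st=json.load(open(S)) if os.path.exists(S) else dict(cmd=[557.4,186.0],c=[503,165],r=55,y=0,log=[])
def rep(o):
    R=Ro.from_rotvec(o["orientation"]).as_matrix();p=o["ee_pos"]
    d=np.array([p@xs-st["c"][0],p[2]-st["c"][1]]);th=np.arctan2(d[1],d[0]);f=o["ft_force"];F=np.array([f@xs,f[2]])
    er=np.array([np.cos(th),np.sin(th)]);et=np.array([-er[1],er[0]])
    print(f"t {o['t']:.2f} th {np.degrees(th):.1f} r {np.hypot(*d):.1f} Fr {F@er:.1f} Ft {F@et:.1f} Fy {f@ys:.1f} y {p@ys:.1f} w {o['width']:.2f} lag {np.array(st['cmd'])-[p@xs,p[2]]}")
    return [o['t'],p@xs,p[2],F[0],F[1]]
st["log"].append(rep(ctrl.get_obs()))
if len(sys.argv)>1:
    a,b,n=float(sys.argv[1]),float(sys.argv[2]),int(sys.argv[3])
    rows=[];c0=np.array(st["cmd"])
    for k in range(1,n+1):
        t=np.radians(a+(b-a)*k/n);t_=np.array([st["c"][0]+st["r"]*np.cos(t),st["c"][1]+st["r"]*np.sin(t)])
        d=np.round((t_-c0)/10,2);rows.append([-d[1],0,d[0],0,0,0,1.2])
    st["cmd"]=list(c0+d*10)
    print(json.dumps([[ [round(float(x),2)+0 for x in r] for r in rows]]))
json.dump(st,open(S,"w"))
E
python3 g.py 22 44 8
```

```text
t 4.30 th 21.0 r 54.4 Fr -8.5 Ft 6.7 Fy 0.8 y 51.2 w 17.18 lag [3.657 1.496]
[[[-0.2, 0.0, -0.45, 0.0, 0.0, 0.0, 1.2], [-0.44, 0.0, -0.56, 0.0, 0.0, 0.0, 1.2], [-0.67, 0.0, -0.69, 0.0, 0.0, 0.0, 1.2], [-0.9, 0.0, -0.83, 0.0, 0.0, 0.0, 1.2], [-1.11, 0.0, -0.98, 0.0, 0.0, 0.0, 1.2], [-1.32, 0.0, -1.14, 0.0, 0.0, 0.0, 1.2], [-1.53, 0.0, -1.3, 0.0, 0.0, 0.0, 1.2], [-1.72, 0.0, -1.48, 0.0, 0.0, 0.0, 1.2]]]
```

Request:
{"api": "servo_tool", "payload": {
  "plan": [
    [[-0.2,0,-0.45,0,0,0,1.2],[-0.44,0,-0.56,0,0,0,1.2],[-0.67,0,-0.69,0,0,0,1.2],[-0.9,0,-0.83,0,0,0,1.2],[-1.11,0,-0.98,0,0,0,1.2],[-1.32,0,-1.14,0,0,0,1.2],[-1.53,0,-1.3,0,0,0,1.2],[-1.72,0,-1.48,0,0,0,1.2]]
  ]
}}

```text
t: 4.97
ee_pos: [535.4, -101.2, 203.1]
orientation: [0.217, 1.56, -0.217]
ft_force: [0.3, 0.6, -4.4]
width: 17.1
```

```bash
python3 g.py 44 66 8
```

```text
t 4.97 th 44.0 r 54.9 Fr -2.9 Ft -3.2 Fy 0.7 y 51.1 w 17.14 lag [0.163 0.061]
[[[-0.19, 0.0, -0.19, 0.0, 0.0, 0.0, 1.2], [-0.36, 0.0, -0.39, 0.0, 0.0, 0.0, 1.2], [-0.53, 0.0, -0.59, 0.0, 0.0, 0.0, 1.2], [-0.69, 0.0, -0.81, 0.0, 0.0, 0.0, 1.2], [-0.83, 0.0, -1.03, 0.0, 0.0, 0.0, 1.2], [-0.97, 0.0, -1.25, 0.0, 0.0, 0.0, 1.2], [-1.09, 0.0, -1.48, 0.0, 0.0, 0.0, 1.2], [-1.2, 0.0, -1.72, 0.0, 0.0, 0.0, 1.2]]]
```

Request:
{"api": "servo_tool", "payload": {
  "plan": [
    [[-0.19,0,-0.19,0,0,0,1.2],[-0.36,0,-0.39,0,0,0,1.2],[-0.53,0,-0.59,0,0,0,1.2],[-0.69,0,-0.81,0,0,0,1.2],[-0.83,0,-1.03,0,0,0,1.2],[-0.97,0,-1.25,0,0,0,1.2],[-1.09,0,-1.48,0,0,0,1.2],[-1.2,0,-1.72,0,0,0,1.2]]
  ]
}}

```text
t: 5.63
ee_pos: [519.3, -96.6, 215.4]
orientation: [0.217, 1.558, -0.217]
ft_force: [2.4, 0.4, -0.1]
width: 17.2
```

```bash
python3 g.py 66 88 8
```

```text
t 5.63 th 65.7 r 55.3 Fr 0.8 Ft -2.1 Fy 1.0 y 51.1 w 17.20 lag [-0.372 -0.23 ]
[[[-0.11, 0.0, -0.25, 0.0, 0.0, 0.0, 1.2], [-0.2, 0.0, -0.49, 0.0, 0.0, 0.0, 1.2], [-0.27, 0.0, -0.75, 0.0, 0.0, 0.0, 1.2], [-0.34, 0.0, -1.0, 0.0, 0.0, 0.0, 1.2], [-0.39, 0.0, -1.26, 0.0, 0.0, 0.0, 1.2], [-0.43, 0.0, -1.52, 0.0, 0.0, 0.0, 1.2], [-0.46, 0.0, -1.78, 0.0, 0.0, 0.0, 1.2], [-0.48, 0.0, -2.05, 0.0, 0.0, 0.0, 1.2]]]
```

Request:
{"api": "servo_tool", "payload": {
  "plan": [
    [[-0.11,0,-0.25,0,0,0,1.2],[-0.2,0,-0.49,0,0,0,1.2],[-0.27,0,-0.75,0,0,0,1.2],[-0.34,0,-1.0,0,0,0,1.2],[-0.39,0,-1.26,0,0,0,1.2],[-0.43,0,-1.52,0,0,0,1.2],[-0.46,0,-1.78,0,0,0,1.2],[-0.48,0,-2.05,0,0,0,1.2]]
  ]
}}

```text
t: 6.3
ee_pos: [499.9, -91.0, 220.6]
orientation: [0.217, 1.558, -0.217]
ft_force: [2.8, 1.3, 7.5]
width: 17.1
```

```bash
python3 g.py 88 110 8
```

```text
t 6.30 th 87.4 r 55.7 Fr 7.6 Ft -2.0 Fy 2.1 y 51.1 w 17.06 lag [-0.659 -0.647]
[[[0.0, 0.0, -0.26, 0.0, 0.0, 0.0, 1.2], [0.01, 0.0, -0.53, 0.0, 0.0, 0.0, 1.2], [0.03, 0.0, -0.79, 0.0, 0.0, 0.0, 1.2], [0.07, 0.0, -1.05, 0.0, 0.0, 0.0, 1.2], [0.12, 0.0, -1.31, 0.0, 0.0, 0.0, 1.2], [0.18, 0.0, -1.57, 0.0, 0.0, 0.0, 1.2], [0.25, 0.0, -1.82, 0.0, 0.0, 0.0, 1.2], [0.33, 0.0, -2.07, 0.0, 0.0, 0.0, 1.2]]]
```

Request:
{"api": "servo_tool", "payload": {
  "plan": [
    [[0.0,0,-0.26,0,0,0,1.2],[0.01,0,-0.53,0,0,0,1.2],[0.03,0,-0.79,0,0,0,1.2],[0.07,0,-1.05,0,0,0,1.2],[0.12,0,-1.31,0,0,0,1.2],[0.18,0,-1.57,0,0,0,1.2],[0.25,0,-1.82,0,0,0,1.2],[0.33,0,-2.07,0,0,0,1.2]]
  ]
}}

```text
t: 6.97
ee_pos: [479.4, -85.1, 217.7]
orientation: [0.217, 1.559, -0.216]
ft_force: [-1.2, 3.8, 14.3]
width: 17.0
```

```bash
python3 g.py 110 132 8
```

```text
t 6.97 th 109.6 r 56.0 Fr 14.2 Ft -2.7 Fy 3.3 y 51.1 w 16.95 lag [-0.058 -1.039]
[[[0.1, 0.0, -0.25, 0.0, 0.0, 0.0, 1.2], [0.21, 0.0, -0.49, 0.0, 0.0, 0.0, 1.2], [0.33, 0.0, -0.72, 0.0, 0.0, 0.0, 1.2], [0.46, 0.0, -0.95, 0.0, 0.0, 0.0, 1.2], [0.6, 0.0, -1.18, 0.0, 0.0, 0.0, 1.2], [0.75, 0.0, -1.39, 0.0, 0.0, 0.0, 1.2], [0.91, 0.0, -1.6, 0.0, 0.0, 0.0, 1.2], [1.08, 0.0, -1.8, 0.0, 0.0, 0.0, 1.2]]]
```

```bash
python3 - <<'E'
import json
s=json.load(open("st.json"));s["c"]=[502.1,165.9]
# undo printed-but-not-sent command: cmd before
s["cmd"]=[s["cmd"][0]+18.0,s["cmd"][1]+10.8];s["log"].pop();json.dump(s,open("st.json","w"));print(s["cmd"])
E
python3 g.py 110 132 8
```

```text
[484.2, 216.7]
t 6.97 th 109.0 r 54.8 Fr 14.2 Ft -2.6 Fy 3.3 y 51.1 w 16.95 lag [-0.058 -1.039]
[[[0.01, 0.0, -0.34, 0.0, 0.0, 0.0, 1.2], [0.12, 0.0, -0.58, 0.0, 0.0, 0.0, 1.2], [0.24, 0.0, -0.81, 0.0, 0.0, 0.0, 1.2], [0.37, 0.0, -1.04, 0.0, 0.0, 0.0, 1.2], [0.51, 0.0, -1.27, 0.0, 0.0, 0.0, 1.2], [0.66, 0.0, -1.48, 0.0, 0.0, 0.0, 1.2], [0.82, 0.0, -1.69, 0.0, 0.0, 0.0, 1.2], [0.99, 0.0, -1.89, 0.0, 0.0, 0.0, 1.2]]]
```

Request:
{"api": "servo_tool", "payload": {
  "plan": [
    [[0.01,0,-0.34,0,0,0,1.2],[0.12,0,-0.58,0,0,0,1.2],[0.24,0,-0.81,0,0,0,1.2],[0.37,0,-1.04,0,0,0,1.2],[0.51,0,-1.27,0,0,0,1.2],[0.66,0,-1.48,0,0,0,1.2],[0.82,0,-1.69,0,0,0,1.2],[0.99,0,-1.89,0,0,0,1.2]]
  ]
}}

```text
t: 7.63
ee_pos: [460.8, -79.7, 206.5]
orientation: [0.217, 1.56, -0.216]
ft_force: [2.8, 4.6, 5.0]
width: 17.4
```

```bash
python3 g.py 132 154 8
```

```text
t 7.63 th 132.6 r 55.1 Fr 2.7 Ft -4.5 Fy 5.2 y 51.1 w 17.37 lag [0.474 0.302]
[[[0.18, 0.0, -0.19, 0.0, 0.0, 0.0, 1.2], [0.37, 0.0, -0.38, 0.0, 0.0, 0.0, 1.2], [0.57, 0.0, -0.55, 0.0, 0.0, 0.0, 1.2], [0.78, 0.0, -0.71, 0.0, 0.0, 0.0, 1.2], [0.99, 0.0, -0.87, 0.0, 0.0, 0.0, 1.2], [1.22, 0.0, -1.01, 0.0, 0.0, 0.0, 1.2], [1.44, 0.0, -1.14, 0.0, 0.0, 0.0, 1.2], [1.68, 0.0, -1.26, 0.0, 0.0, 0.0, 1.2]]]
```

Request:
{"api": "servo_tool", "payload": {
  "plan": [
    [[0.18,0,-0.19,0,0,0,1.2],[0.37,0,-0.38,0,0,0,1.2],[0.57,0,-0.55,0,0,0,1.2],[0.78,0,-0.71,0,0,0,1.2],[0.99,0,-0.87,0,0,0,1.2],[1.22,0,-1.01,0,0,0,1.2],[1.44,0,-1.14,0,0,0,1.2],[1.68,0,-1.26,0,0,0,1.2]]
  ]
}}

```text
t: 8.3
ee_pos: [448.8, -76.2, 189.7]
orientation: [0.217, 1.56, -0.216]
ft_force: [2.2, 5.7, 5.7]
width: 16.9
```

```bash
python3 g.py 154 176 8
```

```text
t 8.30 th 154.4 r 55.2 Fr 2.0 Ft -5.4 Fy 6.1 y 51.1 w 16.85 lag [0.391 0.259]
[[[0.24, 0.0, -0.11, 0.0, 0.0, 0.0, 1.2], [0.48, 0.0, -0.21, 0.0, 0.0, 0.0, 1.2], [0.73, 0.0, -0.3, 0.0, 0.0, 0.0, 1.2], [0.99, 0.0, -0.37, 0.0, 0.0, 0.0, 1.2], [1.24, 0.0, -0.43, 0.0, 0.0, 0.0, 1.2], [1.5, 0.0, -0.48, 0.0, 0.0, 0.0, 1.2], [1.76, 0.0, -0.52, 0.0, 0.0, 0.0, 1.2], [2.03, 0.0, -0.55, 0.0, 0.0, 0.0, 1.2]]]
```

Request:
{"api": "servo_tool", "payload": {
  "plan": [
    [[0.24,0,-0.11,0,0,0,1.2],[0.48,0,-0.21,0,0,0,1.2],[0.73,0,-0.3,0,0,0,1.2],[0.99,0,-0.37,0,0,0,1.2],[1.24,0,-0.43,0,0,0,1.2],[1.5,0,-0.48,0,0,0,1.2],[1.76,0,-0.52,0,0,0,1.2],[2.03,0,-0.55,0,0,0,1.2]]
  ]
}}

```text
t: 8.97
ee_pos: [443.7, -74.8, 169.6]
orientation: [0.217, 1.56, -0.216]
ft_force: [2.3, 5.3, 8.0]
width: 17.2
```

```bash
python3 g.py 176 198 8
```

```text
t 8.97 th 176.2 r 55.2 Fr -0.2 Ft -8.0 Fy 5.7 y 51.1 w 17.22 lag [0.194 0.124]
[[[0.26, 0.0, -0.01, 0.0, 0.0, 0.0, 1.2], [0.52, 0.0, -0.01, 0.0, 0.0, 0.0, 1.2], [0.79, 0.0, 0.01, 0.0, 0.0, 0.0, 1.2], [1.05, 0.0, 0.03, 0.0, 0.0, 0.0, 1.2], [1.31, 0.0, 0.07, 0.0, 0.0, 0.0, 1.2], [1.57, 0.0, 0.12, 0.0, 0.0, 0.0, 1.2], [1.83, 0.0, 0.18, 0.0, 0.0, 0.0, 1.2], [2.08, 0.0, 0.26, 0.0, 0.0, 0.0, 1.2]]]
```

Request:
{"api": "servo_tool", "payload": {
  "plan": [
    [[0.26,0,-0.01,0,0,0,1.2],[0.52,0,-0.01,0,0,0,1.2],[0.79,0,0.01,0,0,0,1.2],[1.05,0,0.03,0,0,0,1.2],[1.31,0,0.07,0,0,0,1.2],[1.57,0,0.12,0,0,0,1.2],[1.83,0,0.18,0,0,0,1.2],[2.08,0,0.26,0,0,0,1.2]]
  ]
}}

```text
t: 9.63
ee_pos: [446.1, -75.5, 148.8]
orientation: [0.217, 1.56, -0.216]
ft_force: [1.4, 6.1, 10.4]
width: 16.9
```

```bash
python3 g.py 198 220 8
```

```text
t 9.63 th -162.0 r 55.3 Fr -2.9 Ft -10.0 Fy 6.2 y 51.1 w 16.94 lag [0.255 0.054]
[[[0.25, 0.0, 0.09, 0.0, 0.0, 0.0, 1.2], [0.49, 0.0, 0.19, 0.0, 0.0, 0.0, 1.2], [0.73, 0.0, 0.3, 0.0, 0.0, 0.0, 1.2], [0.97, 0.0, 0.42, 0.0, 0.0, 0.0, 1.2], [1.19, 0.0, 0.55, 0.0, 0.0, 0.0, 1.2], [1.42, 0.0, 0.7, 0.0, 0.0, 0.0, 1.2], [1.63, 0.0, 0.85, 0.0, 0.0, 0.0, 1.2], [1.84, 0.0, 1.02, 0.0, 0.0, 0.0, 1.2]]]
```

Request:
{"api": "servo_tool", "payload": {
  "plan": [
    [[0.25,0,0.09,0,0,0,1.2],[0.49,0,0.19,0,0,0,1.2],[0.73,0,0.3,0,0,0,1.2],[0.97,0,0.42,0,0,0,1.2],[1.19,0,0.55,0,0,0,1.2],[1.42,0,0.7,0,0,0,1.2],[1.63,0,0.85,0,0,0,1.2],[1.84,0,1.02,0,0,0,1.2]]
  ]
}}

```text
t: 10.3
ee_pos: [455.7, -78.2, 130.6]
orientation: [0.217, 1.561, -0.216]
ft_force: [0.7, 5.6, 13.6]
width: 17.4
```

```bash
python3 g.py 220 242 8
```

```text
t 10.30 th -140.3 r 55.3 Fr -8.1 Ft -11.1 Fy 5.6 y 51.1 w 17.37 lag [ 0.457 -0.1  ]
[[[0.19, 0.0, 0.17, 0.0, 0.0, 0.0, 1.2], [0.38, 0.0, 0.35, 0.0, 0.0, 0.0, 1.2], [0.56, 0.0, 0.55, 0.0, 0.0, 0.0, 1.2], [0.73, 0.0, 0.75, 0.0, 0.0, 0.0, 1.2], [0.9, 0.0, 0.96, 0.0, 0.0, 0.0, 1.2], [1.05, 0.0, 1.17, 0.0, 0.0, 0.0, 1.2], [1.19, 0.0, 1.4, 0.0, 0.0, 0.0, 1.2], [1.32, 0.0, 1.63, 0.0, 0.0, 0.0, 1.2]]]
```

Request:
{"api": "servo_tool", "payload": {
  "plan": [
    [[0.19,0,0.17,0,0,0,1.2],[0.38,0,0.35,0,0,0,1.2],[0.56,0,0.55,0,0,0,1.2],[0.73,0,0.75,0,0,0,1.2],[0.9,0,0.96,0,0,0,1.2],[1.05,0,1.17,0,0,0,1.2],[1.19,0,1.4,0,0,0,1.2],[1.32,0,1.63,0,0,0,1.2]]
  ]
}}

```text
t: 10.97
ee_pos: [470.8, -82.6, 117.5]
orientation: [0.217, 1.562, -0.216]
ft_force: [-2.1, 7.2, 16.9]
width: 17.1
```

```bash
python3 g.py 242 264 8
```

```text
t 10.97 th -119.0 r 55.3 Fr -12.8 Ft -11.7 Fy 6.3 y 51.1 w 17.10 lag [ 1.04  -0.231]
[[[0.11, 0.0, 0.23, 0.0, 0.0, 0.0, 1.2], [0.22, 0.0, 0.48, 0.0, 0.0, 0.0, 1.2], [0.32, 0.0, 0.72, 0.0, 0.0, 0.0, 1.2], [0.4, 0.0, 0.97, 0.0, 0.0, 0.0, 1.2], [0.47, 0.0, 1.23, 0.0, 0.0, 0.0, 1.2], [0.53, 0.0, 1.48, 0.0, 0.0, 0.0, 1.2], [0.58, 0.0, 1.74, 0.0, 0.0, 0.0, 1.2], [0.61, 0.0, 2.01, 0.0, 0.0, 0.0, 1.2]]]
```

```bash
python3 - <<'E'
import json
s=json.load(open("st.json"));s["c"]=[502.1,166.9]
s["cmd"]=[s["cmd"][0]-20.1,s["cmd"][1]+6.1];s["log"].pop();json.dump(s,open("st.json","w"));print(s["cmd"])
E
python3 g.py 242 264 8
```

```text
[476.3, 117.29999999999997]
t 10.97 th -118.5 r 56.2 Fr -12.9 Ft -11.6 Fy 6.3 y 51.1 w 17.10 lag [ 1.04  -0.231]
[[[0.01, 0.0, 0.23, 0.0, 0.0, 0.0, 1.2], [0.12, 0.0, 0.48, 0.0, 0.0, 0.0, 1.2], [0.22, 0.0, 0.72, 0.0, 0.0, 0.0, 1.2], [0.3, 0.0, 0.97, 0.0, 0.0, 0.0, 1.2], [0.37, 0.0, 1.23, 0.0, 0.0, 0.0, 1.2], [0.43, 0.0, 1.48, 0.0, 0.0, 0.0, 1.2], [0.48, 0.0, 1.74, 0.0, 0.0, 0.0, 1.2], [0.51, 0.0, 2.01, 0.0, 0.0, 0.0, 1.2]]]
```

Request:
{"api": "servo_tool", "payload": {
  "plan": [
    [[0.01,0,0.23,0,0,0,1.2],[0.12,0,0.48,0,0,0,1.2],[0.22,0,0.72,0,0,0,1.2],[0.3,0,0.97,0,0,0,1.2],[0.37,0,1.23,0,0,0,1.2],[0.43,0,1.48,0,0,0,1.2],[0.48,0,1.74,0,0,0,1.2],[0.51,0,2.01,0,0,0,1.2]]
  ]
}}

```text
t: 11.63
ee_pos: [487.4, -87.4, 111.5]
orientation: [0.218, 1.568, -0.216]
ft_force: [-9.0, 7.2, 14.0]
width: 17.2
```

```bash
python3 g.py 264 286 8
```

```text
t 11.63 th -99.8 r 56.2 Fr -12.0 Ft -12.9 Fy 4.5 y 51.1 w 17.15 lag [3.878 0.683]
[[[0.02, 0.0, 0.26, 0.0, 0.0, 0.0, 1.2], [0.03, 0.0, 0.52, 0.0, 0.0, 0.0, 1.2], [0.03, 0.0, 0.79, 0.0, 0.0, 0.0, 1.2], [0.01, 0.0, 1.05, 0.0, 0.0, 0.0, 1.2], [-0.02, 0.0, 1.31, 0.0, 0.0, 0.0, 1.2], [-0.06, 0.0, 1.57, 0.0, 0.0, 0.0, 1.2], [-0.12, 0.0, 1.83, 0.0, 0.0, 0.0, 1.2], [-0.18, 0.0, 2.09, 0.0, 0.0, 0.0, 1.2]]]
```

Request:
{"api": "servo_tool", "payload": {
  "plan": [
    [[0.02,0,0.26,0,0,0,1.2],[0.03,0,0.52,0,0,0,1.2],[0.03,0,0.79,0,0,0,1.2],[0.01,0,1.05,0,0,0,1.2],[-0.02,0,1.31,0,0,0,1.2],[-0.06,0,1.57,0,0,0,1.2],[-0.12,0,1.83,0,0,0,1.2],[-0.18,0,2.09,0,0,0,1.2]]
  ]
}}

```text
t: 12.3
ee_pos: [504.5, -92.4, 111.5]
orientation: [0.219, 1.574, -0.216]
ft_force: [-10.5, 9.0, 2.1]
width: 17.4
```

```bash
python3 g.py 286 308 8
```

```text
t 12.30 th -81.5 r 56.0 Fr -3.9 Ft -12.2 Fy 5.7 y 51.1 w 17.44 lag [6.963 2.469]
[[[-0.08, 0.0, 0.25, 0.0, 0.0, 0.0, 1.2], [-0.17, 0.0, 0.5, 0.0, 0.0, 0.0, 1.2], [-0.28, 0.0, 0.74, 0.0, 0.0, 0.0, 1.2], [-0.39, 0.0, 0.98, 0.0, 0.0, 0.0, 1.2], [-0.51, 0.0, 1.21, 0.0, 0.0, 0.0, 1.2], [-0.65, 0.0, 1.44, 0.0, 0.0, 0.0, 1.2], [-0.8, 0.0, 1.65, 0.0, 0.0, 0.0, 1.2], [-0.96, 0.0, 1.87, 0.0, 0.0, 0.0, 1.2]]]
```

Request:
{"api": "servo_tool", "payload": {
  "plan": [
    [[-0.08,0,0.25,0,0,0,1.2],[-0.17,0,0.5,0,0,0,1.2],[-0.28,0,0.74,0,0,0,1.2],[-0.39,0,0.98,0,0,0,1.2],[-0.51,0,1.21,0,0,0,1.2],[-0.65,0,1.44,0,0,0,1.2],[-0.8,0,1.65,0,0,0,1.2],[-0.96,0,1.87,0,0,0,1.2]]
  ]
}}

```text
t: 12.97
ee_pos: [523.9, -98.0, 119.4]
orientation: [0.218, 1.572, -0.216]
ft_force: [-0.2, 4.0, -21.2]
width: 17.1
```

```bash
python3 g.py 308 330 8
```

```text
t 12.97 th -59.1 r 55.3 Fr 17.5 Ft -12.0 Fy 3.8 y 51.0 w 17.11 lag [5.486 4.162]
[[[-0.16, 0.0, 0.2, 0.0, 0.0, 0.0, 1.2], [-0.34, 0.0, 0.4, 0.0, 0.0, 0.0, 1.2], [-0.53, 0.0, 0.58, 0.0, 0.0, 0.0, 1.2], [-0.72, 0.0, 0.76, 0.0, 0.0, 0.0, 1.2], [-0.92, 0.0, 0.93, 0.0, 0.0, 0.0, 1.2], [-1.14, 0.0, 1.09, 0.0, 0.0, 0.0, 1.2], [-1.35, 0.0, 1.24, 0.0, 0.0, 0.0, 1.2], [-1.58, 0.0, 1.37, 0.0, 0.0, 0.0, 1.2]]]
```

```bash
python3 - <<'E'
import json
s=json.load(open("st.json"));s["c"]=[502.1,165.2]
s["cmd"]=[s["cmd"][0]-13.7,s["cmd"][1]-15.8];s["log"].pop();json.dump(s,open("st.json","w"));print(s["cmd"])
E
python3 g.py 308 328 8
```

```text
[536.0000000000001, 123.59999999999998]
t 12.97 th -58.2 r 53.9 Fr 17.3 Ft -12.2 Fy 3.8 y 51.0 w 17.11 lag [5.486 4.162]
[[[0.02, 0.0, 0.18, 0.0, 0.0, 0.0, 1.2], [-0.14, 0.0, 0.36, 0.0, 0.0, 0.0, 1.2], [-0.3, 0.0, 0.53, 0.0, 0.0, 0.0, 1.2], [-0.48, 0.0, 0.7, 0.0, 0.0, 0.0, 1.2], [-0.66, 0.0, 0.85, 0.0, 0.0, 0.0, 1.2], [-0.85, 0.0, 1.0, 0.0, 0.0, 0.0, 1.2], [-1.04, 0.0, 1.14, 0.0, 0.0, 0.0, 1.2], [-1.25, 0.0, 1.27, 0.0, 0.0, 0.0, 1.2]]]
```

Request:
{"api": "servo_tool", "payload": {
  "plan": [
    [[0.02,0,0.18,0,0,0,1.2],[-0.14,0,0.36,0,0,0,1.2],[-0.3,0,0.53,0,0,0,1.2],[-0.48,0,0.7,0,0,0,1.2],[-0.66,0,0.85,0,0,0,1.2],[-0.85,0,1.0,0,0,0,1.2],[-1.04,0,1.14,0,0,0,1.2],[-1.25,0,1.27,0,0,0,1.2]]
  ]
}}

```text
t: 13.63
ee_pos: [540.1, -102.6, 135.2]
orientation: [0.217, 1.563, -0.217]
ft_force: [-2.6, 5.0, -8.5]
width: 17.2
```

```bash
python3 g.py 328 350 8
```

```text
t 13.63 th -33.5 r 54.3 Fr 1.5 Ft -9.2 Fy 4.0 y 51.1 w 17.20 lag [1.314 0.904]
[[[-0.22, 0.0, 0.14, 0.0, 0.0, 0.0, 1.2], [-0.46, 0.0, 0.26, 0.0, 0.0, 0.0, 1.2], [-0.69, 0.0, 0.37, 0.0, 0.0, 0.0, 1.2], [-0.94, 0.0, 0.47, 0.0, 0.0, 0.0, 1.2], [-1.19, 0.0, 0.56, 0.0, 0.0, 0.0, 1.2], [-1.44, 0.0, 0.64, 0.0, 0.0, 0.0, 1.2], [-1.7, 0.0, 0.7, 0.0, 0.0, 0.0, 1.2], [-1.95, 0.0, 0.76, 0.0, 0.0, 0.0, 1.2]]]
```

Request:
{"api": "servo_tool", "payload": {
  "plan": [
    [[-0.22,0,0.14,0,0,0,1.2],[-0.46,0,0.26,0,0,0,1.2],[-0.69,0,0.37,0,0,0,1.2],[-0.94,0,0.47,0,0,0,1.2],[-1.19,0,0.56,0,0,0,1.2],[-1.44,0,0.64,0,0,0,1.2],[-1.7,0,0.7,0,0,0,1.2],[-1.95,0,0.76,0,0,0,1.2]]
  ]
}}

```text
t: 14.3
ee_pos: [548.3, -105.0, 155.5]
orientation: [0.217, 1.561, -0.217]
ft_force: [-3.8, 3.4, -6.6]
width: 17.4
```

```bash
python3 g.py 350 372 8
```

```text
t 14.30 th -10.2 r 54.7 Fr -3.4 Ft -7.3 Fy 2.2 y 51.1 w 17.43 lag [0.377 0.087]
[[[-0.27, 0.0, 0.04, 0.0, 0.0, 0.0, 1.2], [-0.53, 0.0, 0.06, 0.0, 0.0, 0.0, 1.2], [-0.79, 0.0, 0.08, 0.0, 0.0, 0.0, 1.2], [-1.06, 0.0, 0.08, 0.0, 0.0, 0.0, 1.2], [-1.32, 0.0, 0.07, 0.0, 0.0, 0.0, 1.2], [-1.58, 0.0, 0.04, 0.0, 0.0, 0.0, 1.2], [-1.84, 0.0, 0.01, 0.0, 0.0, 0.0, 1.2], [-2.1, 0.0, -0.04, 0.0, 0.0, 0.0, 1.2]]]
```

Request:
{"api": "servo_tool", "payload": {
  "plan": [
    [[-0.27,0,0.04,0,0,0,1.2],[-0.53,0,0.06,0,0,0,1.2],[-0.79,0,0.08,0,0,0,1.2],[-1.06,0,0.08,0,0,0,1.2],[-1.32,0,0.07,0,0,0,1.2],[-1.58,0,0.04,0,0,0,1.2],[-1.84,0,0.01,0,0,0,1.2],[-2.1,0,-0.04,0,0,0,1.2]]
  ]
}}

```text
t: 14.97
ee_pos: [548.3, -104.9, 176.6]
orientation: [0.217, 1.56, -0.217]
ft_force: [-3.2, 3.2, -6.3]
width: 17.5
```

```bash
python3 g.py; python3 - <<'E'
import json,numpy as np
from scipy.optimize import least_squares
st=json.load(open("st.json"));L=np.array(st["log"])[1:]
x,z,fx,fz=L[:,1:].T
s=least_squares(lambda p:np.hypot(x-p[0],z-p[1])-55,[502,166]);print("centre",s.x,np.abs(s.fun).max())
th=np.unwrap(np.arctan2(z-s.x[1],x-s.x[0]));T=.055*(-np.sin(th)*fx+np.cos(th)*fz)
A=np.c_[np.ones_like(th),np.cos(th),np.sin(th)];c=np.linalg.lstsq(A,T,rcond=None)[0];r=T-A@c
print("f",c[0],"amp",np.hypot(*c[1:]));print(np.c_[np.degrees(th),T,r])
# outside torque on tool T = -f - grav ; grav resist = A cos(th+phi) (slug at th+phi, raising)
# T=-f - a cos(th+phi)
phi=np.arctan2(c[2],-c[1]);print("phi",np.degrees(phi),"handle target",-90-np.degrees(phi))
g=lambda p:-p[0]-.294*np.cos(th+p[1])-T
q=least_squares(g,[.4,phi],loss="soft_l1",f_scale=.03);print(q.x,np.degrees(q.x[1]),-90-np.degrees(q.x[1]))
E
```

```text
t 14.97 th 12.0 r 55.0 Fr -5.2 Ft -5.3 Fy 2.2 y 51.1 w 17.50 lag [0.002 0.   ]
centre [501.83576423 165.8507174 ] 0.44189073456805517
f -0.400963770941166 amp 0.29244811320198033
[[ 4.25640088e+01 -1.81303453e-01 -9.37610635e-03]
 [ 6.42297051e+01 -1.13620548e-01  7.35130710e-03]
 [ 8.61127001e+01 -1.01774635e-01  7.89897865e-03]
 [ 1.08714107e+02 -1.39424686e-01  2.61162928e-03]
 [ 1.32318374e+02 -2.44725892e-01 -2.65890364e-02]
 [ 1.54248848e+02 -2.94131334e-01  2.24841383e-02]
 [ 1.76113220e+02 -4.39491457e-01 -1.25261383e-02]
 [ 1.98013842e+02 -5.50715728e-01 -1.69763683e-02]
 [ 2.19811385e+02 -6.06784017e-01  1.42189321e-02]
 [ 2.41188973e+02 -6.42792442e-01  3.32897470e-02]
 [ 2.60272593e+02 -7.08741337e-01 -1.53538264e-02]
 [ 2.78894648e+02 -6.66677916e-01  1.26055526e-02]
 [ 3.01711707e+02 -6.71350298e-01 -4.86695320e-02]
 [ 3.26060142e+02 -5.06091513e-01  1.82449055e-02]
 [ 3.49179435e+02 -4.02824533e-01  7.49301801e-03]
 [ 3.71245451e+02 -2.96530473e-01  3.29279898e-03]]
phi 98.9876803828869 handle target -188.98768038288688
[0.39993086 1.73531985] 99.42650330069934 -189.42650330069932
```

```bash
python3 - <<'E'
import json
s=json.load(open("st.json"));s["c"]=[501.85,165.9];json.dump(s,open("st.json","w"))
E
python3 g.py 12 44 8
```

```text
t 14.97 th 11.2 r 55.1 Fr -5.1 Ft -5.4 Fy 2.2 y 51.1 w 17.50 lag [0.002 0.   ]
[[[-0.45, 0.0, -0.12, 0.0, 0.0, 0.0, 1.2], [-0.81, 0.0, -0.24, 0.0, 0.0, 0.0, 1.2], [-1.17, 0.0, -0.38, 0.0, 0.0, 0.0, 1.2], [-1.51, 0.0, -0.55, 0.0, 0.0, 0.0, 1.2], [-1.84, 0.0, -0.74, 0.0, 0.0, 0.0, 1.2], [-2.16, 0.0, -0.96, 0.0, 0.0, 0.0, 1.2], [-2.47, 0.0, -1.19, 0.0, 0.0, 0.0, 1.2], [-2.75, 0.0, -1.45, 0.0, 0.0, 0.0, 1.2]]]
```

Request:
{"api": "servo_tool", "payload": {
  "plan": [
    [[-0.45,0,-0.12,0,0,0,1.2],[-0.81,0,-0.24,0,0,0,1.2],[-1.17,0,-0.38,0,0,0,1.2],[-1.51,0,-0.55,0,0,0,1.2],[-1.84,0,-0.74,0,0,0,1.2],[-2.16,0,-0.96,0,0,0,1.2],[-2.47,0,-1.19,0,0,0,1.2],[-2.75,0,-1.45,0,0,0,1.2]]
  ]
}}

```text
t: 15.63
ee_pos: [534.4, -100.9, 204.3]
orientation: [0.217, 1.559, -0.217]
ft_force: [-1.0, 1.7, -6.2]
width: 17.1
```

```bash
python3 g.py 44 76 8
```

```text
t 15.63 th 44.1 r 55.1 Fr -5.4 Ft -3.5 Fy 1.4 y 51.1 w 17.15 lag [-0.03  -0.161]
[[[-0.27, 0.0, -0.27, 0.0, 0.0, 0.0, 1.2], [-0.51, 0.0, -0.57, 0.0, 0.0, 0.0, 1.2], [-0.74, 0.0, -0.88, 0.0, 0.0, 0.0, 1.2], [-0.94, 0.0, -1.21, 0.0, 0.0, 0.0, 1.2], [-1.12, 0.0, -1.54, 0.0, 0.0, 0.0, 1.2], [-1.28, 0.0, -1.89, 0.0, 0.0, 0.0, 1.2], [-1.41, 0.0, -2.26, 0.0, 0.0, 0.0, 1.2], [-1.52, 0.0, -2.62, 0.0, 0.0, 0.0, 1.2]]]
```

Request:
{"api": "servo_tool", "payload": {
  "plan": [
    [[-0.27,0,-0.27,0,0,0,1.2],[-0.51,0,-0.57,0,0,0,1.2],[-0.74,0,-0.88,0,0,0,1.2],[-0.94,0,-1.21,0,0,0,1.2],[-1.12,0,-1.54,0,0,0,1.2],[-1.28,0,-1.89,0,0,0,1.2],[-1.41,0,-2.26,0,0,0,1.2],[-1.52,0,-2.62,0,0,0,1.2]]
  ]
}}

```text
t: 16.3
ee_pos: [509.2, -93.7, 219.4]
orientation: [0.217, 1.559, -0.217]
ft_force: [2.5, 2.8, -5.9]
width: 17.0
```

```bash
python3 g.py 76 108 8
```

```text
t 16.30 th 75.9 r 55.1 Fr -5.4 Ft -3.0 Fy 3.4 y 51.1 w 17.02 lag [-0.069 -0.058]
[[[-0.08, 0.0, -0.38, 0.0, 0.0, 0.0, 1.2], [-0.13, 0.0, -0.76, 0.0, 0.0, 0.0, 1.2], [-0.16, 0.0, -1.14, 0.0, 0.0, 0.0, 1.2], [-0.16, 0.0, -1.53, 0.0, 0.0, 0.0, 1.2], [-0.13, 0.0, -1.91, 0.0, 0.0, 0.0, 1.2], [-0.08, 0.0, -2.29, 0.0, 0.0, 0.0, 1.2], [0.0, 0.0, -2.67, 0.0, 0.0, 0.0, 1.2], [0.11, 0.0, -3.03, 0.0, 0.0, 0.0, 1.2]]]
```

Request:
{"api": "servo_tool", "payload": {
  "plan": [
    [[-0.08,0,-0.38,0,0,0,1.2],[-0.13,0,-0.76,0,0,0,1.2],[-0.16,0,-1.14,0,0,0,1.2],[-0.16,0,-1.53,0,0,0,1.2],[-0.13,0,-1.91,0,0,0,1.2],[-0.08,0,-2.29,0,0,0,1.2],[0,0,-2.67,0,0,0,1.2],[0.11,0,-3.03,0,0,0,1.2]]
  ]
}}

```text
t: 16.97
ee_pos: [480.8, -85.5, 218.5]
orientation: [0.217, 1.557, -0.216]
ft_force: [4.0, 3.4, -1.8]
width: 17.4
```

```bash
python3 g.py 108 140 8
```

```text
t 16.97 th 107.1 r 55.0 Fr -2.6 Ft -2.2 Fy 4.3 y 51.1 w 17.41 lag [-0.781 -0.315]
[[[0.13, 0.0, -0.37, 0.0, 0.0, 0.0, 1.2], [0.29, 0.0, -0.72, 0.0, 0.0, 0.0, 1.2], [0.47, 0.0, -1.06, 0.0, 0.0, 0.0, 1.2], [0.67, 0.0, -1.38, 0.0, 0.0, 0.0, 1.2], [0.9, 0.0, -1.69, 0.0, 0.0, 0.0, 1.2], [1.14, 0.0, -1.99, 0.0, 0.0, 0.0, 1.2], [1.41, 0.0, -2.26, 0.0, 0.0, 0.0, 1.2], [1.69, 0.0, -2.52, 0.0, 0.0, 0.0, 1.2]]]
```

Request:
{"api": "servo_tool", "payload": {
  "plan": [
    [[0.13,0,-0.37,0,0,0,1.2],[0.29,0,-0.72,0,0,0,1.2],[0.47,0,-1.06,0,0,0,1.2],[0.67,0,-1.38,0,0,0,1.2],[0.9,0,-1.69,0,0,0,1.2],[1.14,0,-1.99,0,0,0,1.2],[1.41,0,-2.26,0,0,0,1.2],[1.69,0,-2.52,0,0,0,1.2]]
  ]
}}

```text
t: 17.63
ee_pos: [456.9, -78.6, 202.3]
orientation: [0.217, 1.556, -0.216]
ft_force: [2.6, 5.7, 4.4]
width: 17.4
```

```bash
python3 g.py 140 171 8;  python3 - <<'E'
import json,numpy as np
from scipy.optimize import least_squares
st=json.load(open("st.json"));L=np.array(st["log"])[1:]
x,z,fx,fz=L[:,1:].T
s=least_squares(lambda p:np.hypot(x-p[0],z-p[1])-55,[502,166]);print("centre",s.x)
th=np.unwrap(np.arctan2(z-s.x[1],x-s.x[0]));T=.055*(-np.sin(th)*fx+np.cos(th)*fz)
A=np.c_[np.ones_like(th),np.cos(th),np.sin(th)];c,_,_,_=np.linalg.lstsq(A,T,rcond=None);r=T-A@c
phi=np.arctan2(c[2],-c[1]);print(c[0],np.hypot(*c[1:]),"target",270-np.degrees(phi),"sd",np.degrees(r.std()/.29*np.sqrt(2/len(r))))
E
```

```text
t 17.63 th 138.4 r 54.9 Fr 2.2 Ft -3.9 Fy 6.2 y 51.1 w 17.44 lag [-1.051 -1.036]
[[[0.3, 0.0, -0.23, 0.0, 0.0, 0.0, 1.2], [0.61, 0.0, -0.44, 0.0, 0.0, 0.0, 1.2], [0.93, 0.0, -0.62, 0.0, 0.0, 0.0, 1.2], [1.26, 0.0, -0.79, 0.0, 0.0, 0.0, 1.2], [1.6, 0.0, -0.93, 0.0, 0.0, 0.0, 1.2], [1.95, 0.0, -1.05, 0.0, 0.0, 0.0, 1.2], [2.31, 0.0, -1.15, 0.0, 0.0, 0.0, 1.2], [2.68, 0.0, -1.22, 0.0, 0.0, 0.0, 1.2]]]
centre [501.86454826 165.88171885]
-0.4019629558357826 0.28864424340769573 target 171.97058843291848 sd 1.377750877091529
```

Request:
{"api": "servo_tool", "payload": {
  "plan": [
    [[0.3,0,-0.23,0,0,0,1.2],[0.61,0,-0.44,0,0,0,1.2],[0.93,0,-0.62,0,0,0,1.2],[1.26,0,-0.79,0,0,0,1.2],[1.6,0,-0.93,0,0,0,1.2],[1.95,0,-1.05,0,0,0,1.2],[2.31,0,-1.15,0,0,0,1.2],[2.68,0,-1.22,0,0,0,1.2]]
  ]
}}

```text
t: 18.3
ee_pos: [444.4, -75.0, 175.2]
orientation: [0.217, 1.558, -0.216]
ft_force: [-0.4, 6.0, 7.6]
width: 17.7
```

Request:
{"api": "servo_tool", "payload": {
  "plan": [
    [[0,0,0,0,0,0,1.2],[0,0,0,0,0,0,1.2],[0,0,0,0,0,0,1.2],[0,0,0,0,0,0,1.2],[0,0,0,0,0,0,1.2],[0,0,0,0,0,0,1.2],[0,0,0,0,0,0,1.2],[0,0,0,0,0,0,1.2]]
  ]
}}

```text
t: 18.97
ee_pos: [444.2, -75.0, 174.7]
orientation: [0.217, 1.559, -0.216]
ft_force: [1.4, 6.6, -1.1]
width: 17.2
```

```bash
python3 g.py; python3 - <<'E'
from h import *
cv2.imwrite("pics/wrist3.png",ctrl.get_image("wrist")[:,:,::-1]);cv2.imwrite("pics/top3.png",ctrl.get_image("top")[:,:,::-1])
o=ctrl.get_obs();print(o["t"],o["ee_pos"],o["qvel"])
E
```

```text
t 18.97 th 170.8 r 55.0 Fr 0.3 Ft 1.1 Fy 6.8 y 51.1 w 17.17 lag [-0.095 -0.186]
19.0667 [444.196 -74.956 174.669] [-0.     0.    -0.002  0.001  0.    -0.002]
```

View pics/wrist3.png

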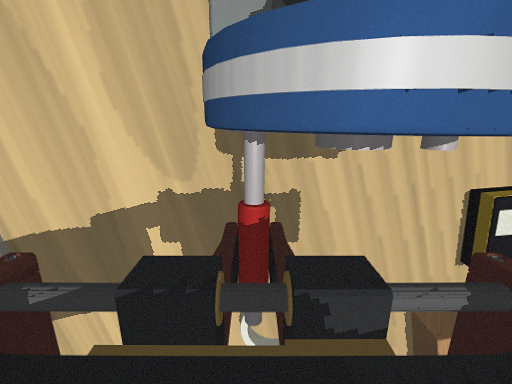

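View pics/top3.png

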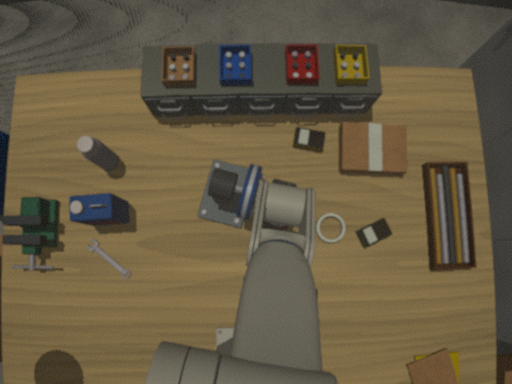

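```bash
python3 g.py 171 187 8
```

```text
t 19.07 th 170.8 r 55.0 Fr -0.1 Ft 0.8 Fy 6.5 y 51.1 w 17.65 lag [-0.071 -0.169]
[[[0.19, 0.0, -0.02, 0.0, 0.0, 0.0, 1.2], [0.38, 0.0, -0.04, 0.0, 0.0, 0.0, 1.2], [0.57, 0.0, -0.06, 0.0, 0.0, 0.0, 1.2], [0.76, 0.0, -0.06, 0.0, 0.0, 0.0, 1.2], [0.96, 0.0, -0.06, 0.0, 0.0, 0.0, 1.2], [1.15, 0.0, -0.06, 0.0, 0.0, 0.0, 1.2], [1.34, 0.0, -0.04, 0.0, 0.0, 0.0, 1.2], [1.53, 0.0, -0.02, 0.0, 0.0, 0.0, 1.2]]]
```

Request:
{"api": "servo_tool", "payload": {
  "plan": [
    [[0.19,0,-0.02,0,0,0,1.2],[0.38,0,-0.04,0,0,0,1.2],[0.57,0,-0.06,0,0,0,1.2],[0.76,0,-0.06,0,0,0,1.2],[0.96,0,-0.06,0,0,0,1.2],[1.15,0,-0.06,0,0,0,1.2],[1.34,0,-0.04,0,0,0,1.2],[1.53,0,-0.02,0,0,0,1.2]]
  ]
}}

```text
t: 19.73
ee_pos: [443.9, -74.9, 159.9]
orientation: [0.217, 1.559, -0.216]
ft_force: [-1.3, 7.4, 8.5]
width: 17.5
```

```bash
python3 g.py 187 171 8
```

```text
t 19.73 th -173.7 r 54.9 Fr 2.4 Ft -8.9 Fy 6.7 y 51.1 w 17.48 lag [ 0.022 -0.672]
[[[-0.19, 0.0, -0.02, 0.0, 0.0, 0.0, 1.2], [-0.38, 0.0, -0.04, 0.0, 0.0, 0.0, 1.2], [-0.57, 0.0, -0.04, 0.0, 0.0, 0.0, 1.2], [-0.77, 0.0, -0.04, 0.0, 0.0, 0.0, 1.2], [-0.96, 0.0, -0.04, 0.0, 0.0, 0.0, 1.2], [-1.15, 0.0, -0.02, 0.0, 0.0, 0.0, 1.2], [-1.34, 0.0, 0.0, 0.0, 0.0, 0.0, 1.2], [-1.53, 0.0, 0.02, 0.0, 0.0, 0.0, 1.2]]]
```

Request:
{"api": "servo_tool", "payload": {
  "plan": [
    [[-0.19,0,-0.02,0,0,0,1.2],[-0.38,0,-0.04,0,0,0,1.2],[-0.57,0,-0.04,0,0,0,1.2],[-0.77,0,-0.04,0,0,0,1.2],[-0.96,0,-0.04,0,0,0,1.2],[-1.15,0,-0.02,0,0,0,1.2],[-1.34,0,0.0,0,0,0,1.2],[-1.53,0,0.02,0,0,0,1.2]]
  ]
}}

```text
t: 20.4
ee_pos: [444.1, -74.9, 174.2]
orientation: [0.217, 1.559, -0.216]
ft_force: [4.1, 6.3, -7.2]
width: 17.4
```

```bash
python3 g.py 171 155 8
```

```text
t 20.40 th 171.3 r 55.0 Fr -3.3 Ft 6.7 Fy 7.2 y 51.1 w 17.36 lag [0.038 0.252]
[[[-0.19, 0.0, 0.04, 0.0, 0.0, 0.0, 1.2], [-0.38, 0.0, 0.08, 0.0, 0.0, 0.0, 1.2], [-0.56, 0.0, 0.12, 0.0, 0.0, 0.0, 1.2], [-0.75, 0.0, 0.18, 0.0, 0.0, 0.0, 1.2], [-0.93, 0.0, 0.23, 0.0, 0.0, 0.0, 1.2], [-1.11, 0.0, 0.3, 0.0, 0.0, 0.0, 1.2], [-1.29, 0.0, 0.37, 0.0, 0.0, 0.0, 1.2], [-1.46, 0.0, 0.45, 0.0, 0.0, 0.0, 1.2]]]
```

Request:
{"api": "servo_tool", "payload": {
  "plan": [
    [[-0.19,0,0.04,0,0,0,1.2],[-0.38,0,0.08,0,0,0,1.2],[-0.56,0,0.12,0,0,0,1.2],[-0.75,0,0.18,0,0,0,1.2],[-0.93,0,0.23,0,0,0,1.2],[-1.11,0,0.3,0,0,0,1.2],[-1.29,0,0.37,0,0,0,1.2],[-1.46,0,0.45,0,0,0,1.2]]
  ]
}}

```text
t: 21.07
ee_pos: [448.1, -76.1, 188.5]
orientation: [0.217, 1.56, -0.216]
ft_force: [4.1, 6.4, -10.1]
width: 17.1
```

```bash
python3 g.py 155 170 8
```

```text
t 21.07 th 155.7 r 55.1 Fr -6.1 Ft 8.4 Fy 7.3 y 51.1 w 17.08 lag [0.357 0.559]
[[[0.16, 0.0, -0.07, 0.0, 0.0, 0.0, 1.2], [0.33, 0.0, -0.14, 0.0, 0.0, 0.0, 1.2], [0.5, 0.0, -0.2, 0.0, 0.0, 0.0, 1.2], [0.67, 0.0, -0.26, 0.0, 0.0, 0.0, 1.2], [0.84, 0.0, -0.31, 0.0, 0.0, 0.0, 1.2], [1.01, 0.0, -0.36, 0.0, 0.0, 0.0, 1.2], [1.19, 0.0, -0.4, 0.0, 0.0, 0.0, 1.2], [1.36, 0.0, -0.43, 0.0, 0.0, 0.0, 1.2]]]
```

Request:
{"api": "servo_tool", "payload": {
  "plan": [
    [[0.16,0,-0.07,0,0,0,1.2],[0.33,0,-0.14,0,0,0,1.2],[0.5,0,-0.2,0,0,0,1.2],[0.67,0,-0.26,0,0,0,1.2],[0.84,0,-0.31,0,0,0,1.2],[1.01,0,-0.36,0,0,0,1.2],[1.19,0,-0.4,0,0,0,1.2],[1.36,0,-0.43,0,0,0,1.2]]
  ]
}}

```text
t: 21.73
ee_pos: [444.6, -75.1, 176.3]
orientation: [0.217, 1.559, -0.216]
ft_force: [-1.4, 7.3, 9.0]
width: 17.4
```

Request:
{"api": "servo_tool", "payload": {
  "plan": [
    [[0,0,0,0,0,0,1.2],[0,0,0,0,0,0,1.2],[0,0,0,0,0,0,1.2],[0,0,0,0,0,0,1.2],[0,0,0,0,0,0,1.2],[0,0,0,0,0,0,1.2],[0,0,0,0,0,0,1.2],[0,0,0,0,0,0,1.2]]
  ]
}}

```text
t: 22.4
ee_pos: [444.5, -75.0, 176.0]
orientation: [0.217, 1.559, -0.216]
ft_force: [0.2, 6.8, 3.7]
width: 17.2
```

```bash
python3 g.py; python3 - <<'E'
import json,numpy as np
st=json.load(open("st.json"));L=np.array(st["log"])[1:]
from scipy.optimize import least_squares
d=np.ones(len(L));m=(L[:,0]<18.0)|((L[:,0]>19.5)&(L[:,0]<21.3));d[(L[:,0]>20)]=-1
L=L[m];d=d[m];x,z,fx,fz=L[:,1:].T
th=np.arctan2(z-165.9,x-501.85);T=.055*(-np.sin(th)*fx+np.cos(th)*fz)
A=np.c_[d,np.cos(th),np.sin(th)];c=np.linalg.lstsq(A,T,rcond=None)[0]
print(c[0],np.hypot(*c[1:]),270-np.degrees(np.arctan2(c[2],-c[1])))
q=least_squares(lambda p:-p[0]*d-.294*np.cos(th+p[1])-T,[.4,1.7],loss="soft_l1",f_scale=.02);print(q.x[0],270-np.degrees(q.x[1]))
E
```

```text
t 22.40 th 169.4 r 54.9 Fr 2.3 Ft -3.3 Fy 6.5 y 51.1 w 17.23 lag [-0.154 -0.516]
-0.4001787268374048 0.28792880550361316 170.91679367451755
0.39867022302804306 170.41255607909903
```

Both fits put the target at 170–171°, and the handle is held at about 169.5–170° with the wheel still. I'm handing in.

```bash
python3 -c "
from workcell import ctrl
o=ctrl.get_obs();print(o['t'],o['qvel'],o['width']);print(ctrl.close_job())"
```

```text
22.4 [-8.02908753e-04  2.89718951e-04  1.02359080e-03 -5.66370832e-05
  1.83235816e-04  7.67221682e-04] 17.231637880493437
the job is handed in; nothing more can be done
None
```

I gripped the red handle at the tool's fixed 30 N per finger, turned the wheel a full slow turn while logging the turning force, and set the heavy side at the bottom. The job was handed in at 22.4 s, still gripping the handle with the wheel held still.

- **What I felt:** the fit gave bearing friction of 0.40 N m and a weight pull of 0.29 N m. Both match the values you gave. The heavy side is about 99° on from the handle, counting round from the stand's +x side towards up.
- **Final position:** the heavy side is at the bottom when the handle stands at 170–171°, and it was held at 169.4°, so about 1° off.
- **Checks that disagreed slightly:** turning back and forth near the bottom, single readings put the bottom anywhere from 165° to 178°. The force sensor's zero also wandered by about 0.5 N. I would allow about 5° either way on the mark.
- **Other checks:** the largest wrist force I saw was about 22 N. The last top picture, taken before the final back-and-forth check, showed the other things on the bench where they started.

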